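# Shim the rocking corner of a microscope stage plate

## Robot

A 7-joint arm with a two-finger parallel gripper is mounted at the origin on the work surface. World frame = base frame: x ahead of the robot, y to its left, z up, the work surface at z = 0. Lengths are in m, angles in rad, forces in N, time in s.
With the tool pointing down it reaches from about 0.4 to 0.875 m from the base axis. Payload 19.3 kg.
Tool frame: the origin (TCP) lies where the fingers leave the gripper's body, on its centre line; the fingertips stand bot.tip_reach ahead of it and the grasp point (between the pads) lies 54 mm ahead of it (bot.tip_reach is the distance from the TCP to the fingertips, in m); z points along the fingers, y is the line along which they close (so a half turn about z gives the same grasp; the last joint's range is limited). The gripper opens to 85 mm and grips with 20 to 120 N. Pads are 22 mm wide; open, the fingers measure 114 mm over their backs; the gripper's body (76 mm by 85 mm) begins 54 mm behind the grasp point. The pads swing forward as they close: fully open they stand 13 mm farther back than shut.
Start: joints at [1.25, 0.521, -0.036, 1.599, 0.021, 1.021, -0.113], TCP at [0.155, -0.605, 0.304] pointing down, gripper open.
Joint ranges: [-2.91, 2.91], [-0.3, 2.13], [-1.5, 1.42], [0.17, 2.43], [-1.26, 4.41], [0.16, 1.93], [-2.52, 2.52]. Speed limits (rad/s): [1.89, 1.89, 2.39, 2.39, 3.01, 3.01, 3.01].

## Interface

Orientations are given as [roll, pitch, yaw] about the fixed x, y, z axes, in that order (R = Rz(yaw) Ry(pitch) Rx(roll)).
In Python, from workcell import bot gives the robot as it stands. The module is installed in compiled form; this text tells all that it offers.
- The arm moves only by the shell command python3 -m jog 'ROWS' [FORCE]. ROWS is JSON, a list that holds one entry, the list of rows, each a list of 7 numbers: the shift along the tool's x, y, z in mm, then the turn, a rotation vector about the tool's x, y, z in rad, then the opening, from 0 (shut) to 1 (fully open). In form: [[[tx, ty, tz, wx, wy, wz, fingers], ...]]. A call has 1 to 5 rows; each row shifts and turns the commanded pose from where the row before left it, along the tool's axes as they then stand; what a row does not reach is not made up. A row lasts 1/10 s, in which the tool goes at most 50 mm and 8.59 degrees, less where a joint would pass 70% of its speed; a pose out of reach is approached as far as the arm can. A call is refused whole if a number of a shift passes 50 or a number of a turn 0.15, either way. A call with a gripper value outside its range is refused whole. The fingers move at their own pace and stop on an object; FORCE is the grip in N (left out, the last holds). Time passes only in rows, so rows that do not move let the fingers close. It gives the time, the measured TCP pose, the force, the opening and the grip force at its end, in the units of the state.
- bot.observe(): the state, without advancing time (a new reading comes with each control period).
- bot.grab_frame(name): name is "scene" or "top" or "wrist"; returns a dict with "img" (384x512x3 uint8, red, green, blue), "intrinsics" (3x3 intrinsics, pixels), "k1" (the pictures are not rectified: a ray, as slopes to the right and down, at radius r is drawn at 1 + k1 r^2 times it, then the intrinsics apply), "R" (3x3) and "t" (3): a world point X has camera coordinates R X + t; the wrist camera has in their place "tool_from_camera" (4x4, takes a point from camera to tool coordinates, whose origin is the TCP and whose axes are the flange's). Camera axes: x right, y down, z forward; pixel columns grow to the right and rows downward; lengths in m; the calibration is good to about 2 mm. A picture is of the moment at which its call begins: read the wrist's pose just before it. There is no depth.
- bot.job_done(): hands the job in; it is judged then, once.
Trained networks look in a picture, given as the dict that the camera call returned (one of the last four; its "shot" number tells which), for a name from the list of things; names that differ only in an ending like _2 or _b are one class to them, and where a whole thing is asked for, a point or a joint stands for the part that bears it (a point fixed in the world has none). Each returns a list of dicts, best first, with "conf" (0 to 1); they miss things now and then, are a little off and sometimes report something else, mostly with a low value. They report only what shows in the picture. A call takes as long as a camera call.
- bot.trace(query, picture): "region" (384x512 bool, what is visible of it).
- bot.spot_point(query, picture): "xyz" ([x, y, z] in m, in world coordinates, good to about 4 mm: a listed point, or the origin of a listed thing).
The state is a dict: "clock": time; "qpos": joint angles; "qd": joint speeds; "joint_efforts": joint torques, N m; "position": TCP position; "tool_rot": TCP orientation; "force": force on the tool from outside, world axes, zero at the start; "moment": the same for the moment, N m; "grip_width": finger opening in m; "finger_force": force on a finger pad.
Only numpy, scipy, OpenCV 4.12 (cv2) and the standard library are available. Lean on these libraries where they do the work, as an engineer would, in place of code of your own. Each camera call takes 0.05 s, during which the arm holds its last target. There are 200 camera calls.

## Task

One corner of the aluminium stage plate has lost its rubber foot and rocks: press down on the plate's corners with a fingertip until you find the one that gives. Then push the brass shim lying outside that corner straight in, flat under the plate, until its upright tab meets the plate's edge, and press firmly on that corner once more to make sure it no longer gives. Only press and push, without lifting anything or shoving the plate out of place, and leave the other three shims and the things around it where they are.

Things in the scene. Friction and masses are not known exactly. Their poses are not given: they have to be found in the camera images.
- plate: Aluminium optical breadboard 160 x 200 x 12.7 mm (x by y), loose, 1.4 to 2.1 kg; black specimen stage (64 x 90 mm, 30 mm high) bolted on its middle. Stands level on rubber feet stuck to the bench (18 mm square, 8 mm high, centred 26 mm in from both edges); one of the four is missing, any corner. Origin: centre of underside, 8 mm above the bench; x away from the robot, y left, z up.
- corner_nl (a point): Pressing point on the plate's top at its near left corner (near = robot's side, left = robot's left), 20 mm in from both edges, 20.7 mm above the bench. If its foot is missing, 2 to 4 N makes the corner give and dip about 8 mm to the bench; it comes back up when let go. Otherwise it is firm. Which corner has no foot differs from time to time.
- corner_nr (a point): Pressing point on the plate's top at its near right corner (near = robot's side, left = robot's left), 20 mm in from both edges, 20.7 mm above the bench. If its foot is missing, 2 to 4 N makes the corner give and dip about 8 mm to the bench; it comes back up when let go. Otherwise it is firm. Which corner has no foot differs from time to time.
- corner_fl (a point): Pressing point on the plate's top at its far left corner (near = robot's side, left = robot's left), 20 mm in from both edges, 20.7 mm above the bench. If its foot is missing, 2 to 4 N makes the corner give and dip about 8 mm to the bench; it comes back up when let go. Otherwise it is firm. Which corner has no foot differs from time to time.
- corner_fr (a point): Pressing point on the plate's top at its far right corner (near = robot's side, left = robot's left), 20 mm in from both edges, 20.7 mm above the bench. If its foot is missing, 2 to 4 N makes the corner give and dip about 8 mm to the bench; it comes back up when let go. Otherwise it is firm. Which corner has no foot differs from time to time.
- shim_nl: Brass tab shim, 90 g, outside the near left corner's left edge, nose 7 to 18 mm off. Tongue 42 mm long, 30 wide, 7.2 thick, last 20 tapering to 2.8; upright tab at the tail 30 wide, 22 high, 8 thick. Origin: on the bench under the tab's inner face; x to the nose and plate; outer face (to push) at x = -8 mm. Slides freely; a foot, if there, stops it 17 mm in.
- shim_nr: Brass tab shim, 90 g, outside the near right corner's right edge, nose 7 to 18 mm off. Tongue 42 mm long, 30 wide, 7.2 thick, last 20 tapering to 2.8; upright tab at the tail 30 wide, 22 high, 8 thick. Origin: on the bench under the tab's inner face; x to the nose and plate; outer face (to push) at x = -8 mm. Slides freely; a foot, if there, stops it 17 mm in.
- shim_fl: Brass tab shim, 90 g, outside the far left corner's left edge, nose 7 to 18 mm off. Tongue 42 mm long, 30 wide, 7.2 thick, last 20 tapering to 2.8; upright tab at the tail 30 wide, 22 high, 8 thick. Origin: on the bench under the tab's inner face; x to the nose and plate; outer face (to push) at x = -8 mm. Slides freely; a foot, if there, stops it 17 mm in.
- shim_fr: Brass tab shim, 90 g, outside the far right corner's right edge, nose 7 to 18 mm off. Tongue 42 mm long, 30 wide, 7.2 thick, last 20 tapering to 2.8; upright tab at the tail 30 wide, 22 high, 8 thick. Origin: on the bench under the tab's inner face; x to the nose and plate; outer face (to push) at x = -8 mm. Slides freely; a foot, if there, stops it 17 mm in.
- oil_bottle: Amber immersion-oil bottle, 30 mm across, 68 mm high, standing on the robot's side of the plate; origin at the centre of its underside. Leave it.
- slide_box: Closed grey and white plastic slide box, 85 x 100 x 33 mm, lying beyond the plate; origin at the centre of its underside. Leave it.
- objective_can: Clear screw can with a black lid holding a microscope objective, 42 mm across, 54 mm high, standing beyond the plate; origin at the centre of its underside. Leave it.

How it is judged:
By the outcome, as a careful person would: the job done as asked, in the order asked, and still so for the second after the job is handed in, with the robot touching nothing.
It also fails if it takes over 58 s, if anything falls off the work surface, if the arm or the gripper's body presses on something with over 40 N, if the wrist force passes 120 N, or if a joint passes its speed limit or range.

## Working session

There is one attempt and no reset: what is moved stays moved. The work goes in short steps, Python scripts to look and compute and a shell command to move; the robot and the scene stay as the last step left them, time stands still between calls to the robot, and variables do not carry over. Pictures are saved under pics/ and viewed, at most 10 in all, crops included, and the job is handed in when it is done.

```bash
mkdir -p pics; cat > h.py <<'E'
from workcell import bot
import numpy as np, cv2
from scipy.spatial.transform import Rotation as Ro
def save(f,n): cv2.imwrite('pics/'+n,f['img'][:,:,::-1])
def st():
    s=bot.observe(); print('t',round(s['clock'],2),'p',np.round(s['position'],4),'rpy',np.round(s['tool_rot'],3),'F',np.round(s['force'],1),'w',round(s['grip_width'],4)); return s
def tool(target):
    s=bot.observe(); R=Ro.from_euler('xyz',s['tool_rot']).as_matrix() 
    return R, R.T@(np.array(target)-s['position'])*1000
E
python3 - <<'E'
from h import *
s=st(); print(bot.tip_reach, s['tool_rot'])
a=bot.grab_frame('top'); b=bot.grab_frame('scene')
save(a,'top1.png'); save(b,'scene1.png')
for n in ['plate','corner_nl','corner_nr','corner_fl','corner_fr','shim_nl','shim_nr','shim_fl','shim_fr','oil_bottle','slide_box','objective_can']:
    for f in (a,b):
        print(n,[(np.round(r['xyz'],3).tolist(),round(r['conf'],2)) for r in bot.spot_point(n,f)[:4]])
E
```

```text
t 0.0 p [ 0.155  -0.6052  0.3033] rpy [-3.141  0.     0.251] F [0.3 0.7 0.1] w 0.0856
0.0726 [-3.14052057e+00  6.68004271e-05  2.50735696e-01]
plate [([0.537, 0.053, 0.009], 0.71)]
plate [([0.537, 0.051, 0.008], 0.85), ([0.68, 0.094, -0.004], 0.5)]
corner_nl [([0.471, 0.125, 0.022], 0.92)]
corner_nl [([0.539, 0.05, 0.007], 0.66), ([0.471, 0.199, 0.001], 0.41), ([0.373, 0.01, 0.002], 0.33)]
corner_nr [([0.483, -0.036, 0.017], 0.97)]
corner_nr [([0.477, -0.032, 0.02], 0.96)]
corner_fl []
corner_fl [([0.591, 0.126, 0.021], 0.63), ([0.593, -0.109, 0.001], 0.44)]
corner_fr [([0.599, -0.026, 0.022], 0.97)]
corner_fr [([0.598, -0.031, 0.02], 0.62)]
shim_nl [([0.474, 0.199, -0.001], 0.61)]
shim_nl [([0.47, 0.198, 0.001], 0.71)]
shim_nr [([0.483, -0.116, 0.001], 0.6)]
shim_nr [([0.481, -0.112, 0.003], 0.86)]
shim_fl [([0.588, 0.207, 0.002], 0.85), ([0.535, 0.051, 0.01], 0.61)]
shim_fl [([0.583, 0.204, -0.001], 0.85)]
shim_fr [([0.592, -0.11, 0.0], 0.93), ([0.484, -0.032, 0.018], 0.67)]
shim_fr [([0.588, -0.107, 0.002], 0.93), ([0.704, -0.007, -0.002], 0.57)]
oil_bottle [([0.377, 0.01, 0.001], 0.73)]
oil_bottle [([0.372, 0.012, 0.002], 0.92)]
slide_box [([0.708, -0.01, -0.002], 0.64), ([0.376, 0.009, -0.0], 0.33), ([0.59, 0.126, 0.019], 0.31)]
slide_box [([0.705, -0.008, 0.0], 0.69), ([0.6, -0.033, 0.019], 0.52), ([0.539, 0.048, 0.006], 0.44)]
objective_can [([0.68, 0.083, 0.001], 0.72)]
objective_can [([0.678, 0.092, -0.002], 0.74), ([0.591, 0.129, 0.021], 0.73)]
```

View pics/top1.png

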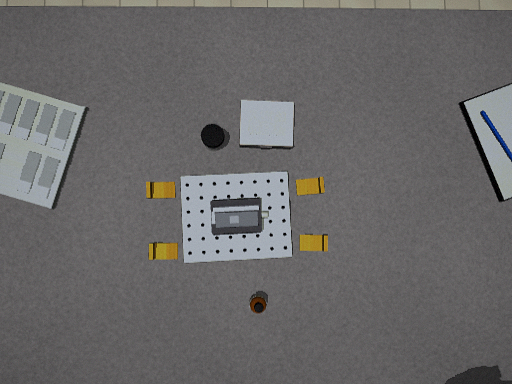

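View pics/scene1.png

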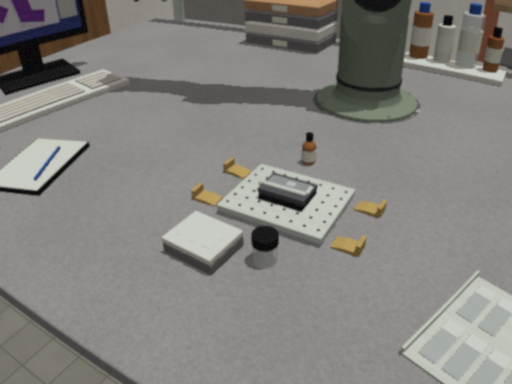

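Top view: the plate spans px (181,172)–(292,263) and is turned by about +0.05 rad. The shims lie at (160,190), (163,251), (310,186) and (313,243), with the tabs outward. The scene view agrees. Next I refine the poses with the traces.

```bash
cat >> h.py <<'E'
def back(f,uv,z):
    K=np.array(f['intrinsics']);R=np.array(f['R']);t=np.array(f['t']);k=f['k1']
    p=cv2.undistortPoints(np.array(uv,float).reshape(-1,1,2),K,np.array([k,0,0,0.])).reshape(-1,2)
    d=np.c_[p,np.ones(len(p))]@R; c=-R.T@t
    return c+d*((z-c[2])/d[:,2])[:,None]
def rect(f,m,z):
    c=max(cv2.findContours(m.astype(np.uint8),cv2.RETR_EXTERNAL,cv2.CHAIN_APPROX_NONE)[0],key=cv2.contourArea)
    w=back(f,c,z)[:,:2]*1000
    return cv2.minAreaRect(w.astype(np.float32))
E
python3 - <<'E'
from h import *
a=bot.grab_frame('top')
for n,z in [('plate',.0207),('shim_nl',.007),('shim_nr',.007),('shim_fl',.007),('shim_fr',.007)]:
    for r in bot.trace(n,a)[:2]:
        print(n,round(r['conf'],2),np.round(np.array(cv2.boxPoints(q:=rect(a,r['region'],z))).tolist(),0).tolist(),np.round(np.r_[q[0],q[1],q[2]],1))
# plate by brightness: blob
print(np.round(tool([.48,-.034,.12])[1],0))
E
```

```text
plate 0.64 [[451.0, 145.0], [458.0, -54.0], [619.0, -48.0], [611.0, 151.0]] [534.7  48.4 160.4 199.6   2.1]
shim_nl 0.83 [[458.0, 158.0], [485.0, 158.0], [486.0, 210.0], [458.0, 210.0]] [471.8 184.1  51.7  27.6  89. ]
shim_nr 0.88 [[468.0, -120.0], [499.0, -121.0], [500.0, -70.0], [470.0, -69.0]] [484.2 -95.2  51.2  30.1  88.4]
shim_fl 0.81 [[571.0, 162.0], [601.0, 162.0], [602.0, 216.0], [572.0, 216.0]] [586.3 188.9  54.   30.1  89.3]
shim_fr 0.6 [[573.0, -66.0], [577.0, -121.0], [609.0, -119.0], [605.0, -63.0]] [590.8 -92.2  31.6  55.8   4.1]
[ 457. -473.  184.]
```

```bash
python3 -m jog '[[[0,0,0,0,0,0.1,0],[0,0,0,0,0,0.1,0],[0,0,0,0,0,0,0],[0,0,0,0,0,0,0],[0,0,0,0,0,0,0]]]' 20; python3 -c "
from h import *
st();print(bot.tip_reach,np.round(tool([.48,-.034,.12])[1],0))"
```

```text
clock: 2.1
position: [0.1551, -0.6054, 0.3039]
tool_rot: [-3.142, -0.0, 0.053]
force: [-0.3, 0.2, 0.7]
grip_width: 0.0122
finger_force: 0.0
t 2.1 p [ 0.1551 -0.6054  0.3039] rpy [-3.142 -0.     0.053] F [-0.3  0.2  0.7] w 0.0122
0.0726 [ 355. -553.  184.]
```

```bash
python3 -m jog '[[[32,-50,0,0,0,0,0],[32,-50,0,0,0,0,0],[32,-50,0,0,0,0,0],[32,-50,0,0,0,0,0],[32,-50,0,0,0,0,0]]]'; python3 -m jog '[[[32,-50,20,0,0,0,0],[32,-50,30,0,0,0,0],[32,-50,40,0,0,0,0],[32,-50,40,0,0,0,0],[32,-50,40,0,0,0,0]]]';  python3 -c "
from h import *
st();print(bot.tip_reach,np.round(tool([.478,-.032,.105])[1],0))"
```

```text
clock: 2.6
position: [0.2796, -0.3866, 0.3041]
tool_rot: [3.141, -0.0, 0.052]
force: [1.7, -1.3, 0.2]
grip_width: -0.0002
finger_force: 0.0
clock: 3.1
position: [0.3869, -0.199, 0.1809]
tool_rot: [3.141, -0.001, 0.052]
force: [1.5, -1.0, -0.3]
grip_width: 0.0
finger_force: 0.0
t 3.1 p [ 0.3869 -0.199   0.1809] rpy [ 3.141e+00 -1.000e-03  5.200e-02] F [ 1.5 -1.  -0.3] w 0.0
0.0726 [ 100. -162.   76.]
```

```bash
python3 -m jog '[[[25,-40,10,0,0,0,0],[25,-40,10,0,0,0,0],[25,-40,15,0,0,0,0],[25,-40,15,0,0,0,0],[0,0,0,0,0,0,0]]]';  python3 -c "
from h import *
print(np.round(tool([.478,-.032,.098])[1],1)); a=bot.grab_frame('wrist'); save(a,'w1.png')"
```

```text
clock: 3.6
position: [0.4801, -0.0292, 0.1301]
tool_rot: [-3.139, -0.001, 0.061]
force: [-1.2, -1.9, 1.0]
grip_width: -0.0001
finger_force: 0.0
[-2.3  2.8 32.1]
```

View pics/w1.png

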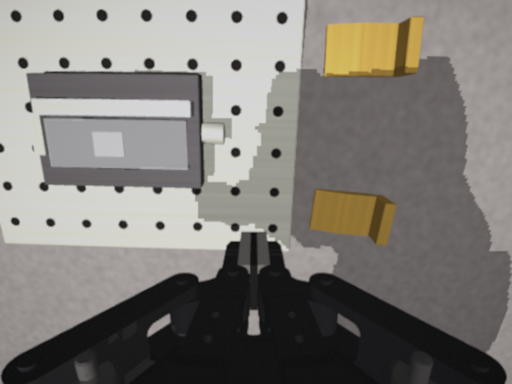

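The wrist view shows the fingertip (255,235) over the near-right corner, whose plate edge is at (291,250). Pressing gently.

```bash
python3 -m jog '[[[-2,3,20,0,0,0,0],[0,0,12,0,0,0,0],[0,0,3,0,0,0,0],[0,0,1,0,0,0,0],[0,0,0,0,0,0,0]]]'; python3 -m jog '[[[0,0,1,0,0,0,0],[0,0,1,0,0,0,0],[0,0,0,0,0,0,0]]]'
```

```text
clock: 4.15
position: [0.4763, -0.0388, 0.0959]
tool_rot: [-3.142, -0.0, 0.05]
force: [0.1, 0.1, 0.1]
grip_width: 0.0
finger_force: 0.0
clock: 4.45
position: [0.4762, -0.0386, 0.0937]
tool_rot: [-3.142, -0.0, 0.051]
force: [-0.6, 0.2, -0.4]
grip_width: 0.0001
finger_force: 0.0
```

```bash
python3 -m jog '[[[0,-6,-1,0,0,0,0],[0,0,1,0,0,0,0],[0,0,1,0,0,0,0],[0,0,1,0,0,0,0],[0,0,0,0,0,0,0]]]'; python3 -m jog '[[[0,0,1,0,0,0,0],[0,0,0,0,0,0,0]]]'
```

```text
clock: 4.95
position: [0.476, -0.032, 0.093]
tool_rot: [-3.141, -0.001, 0.051]
force: [-12.0, 5.1, 48.9]
grip_width: 0.0001
finger_force: 24.6
clock: 5.15
position: [0.476, -0.032, 0.0929]
tool_rot: [-3.142, -0.001, 0.051]
force: [-17.5, 4.7, 76.1]
grip_width: 0.0002
finger_force: 37.9
```

Near right is firm. Next is near left.

```bash
python3 -m jog '[[[0,0,-10,0,0,0,0],[0,-40,0,0,0,0,0],[2,-40,0,0,0,0,0],[2,-40,0,0,0,0,0],[0,-40,0,0,0,0,0]]]'; python3 -m jog '[[[0,0,0,0,0,0,0],[0,0,0,0,0,0,0]]]'
```

```text
clock: 5.65
position: [0.4717, 0.129, 0.1006]
tool_rot: [-3.141, -0.0, 0.051]
force: [1.0, 0.1, -1.0]
grip_width: -0.0002
finger_force: 0.0
clock: 5.85
position: [0.4715, 0.1281, 0.1004]
tool_rot: [3.141, 0.0, 0.053]
force: [-0.6, -1.2, 0.2]
grip_width: -0.0006
finger_force: 0.0
```

```bash
python3 -m jog '[[[0,0,6,0,0,0,0],[0,0,1,0,0,0,0],[0,0,1,0,0,0,0],[0,0,1,0,0,0,0],[0,0,0,0,0,0,0]]]'
```

```text
clock: 6.35
position: [0.4719, 0.1262, 0.093]
tool_rot: [3.141, -0.0, 0.049]
force: [-12.6, -1.3, 53.4]
grip_width: 0.0003
finger_force: 26.7
```

Near left is firm. Next is far left (0.592, 0.132).

```bash
python3 -m jog '[[[0,0,-10,0,0,0,0],[40,0,0,0,0,0,0],[40,0,0,0,0,0,0],[40,0,0,0,0,0,0],[0,0,0,0,0,0,0]]]'; python3 -m jog '[[[0,0,3,0,0,0,0],[0,0,0,0,0,0,0]]]'
```

```text
clock: 6.85
position: [0.5958, 0.1318, 0.1014]
tool_rot: [-3.141, -0.003, 0.047]
force: [-0.9, -0.9, 0.6]
grip_width: -0.0001
finger_force: 0.0
clock: 7.05
position: [0.5905, 0.1326, 0.0977]
tool_rot: [3.141, 0.002, 0.05]
force: [-1.1, -0.2, 0.5]
grip_width: 0.0001
finger_force: 0.0
```

```bash
python3 -m jog '[[[0,0,3,0,0,0,0],[0,0,1,0,0,0,0],[0,0,1,0,0,0,0],[0,0,1,0,0,0,0],[0,0,0,0,0,0,0]]]'
```

```text
clock: 7.55
position: [0.5915, 0.1336, 0.0925]
tool_rot: [-3.142, 0.0, 0.051]
force: [-1.3, 0.2, 2.4]
grip_width: -0.0
finger_force: 0.7
```

```bash
python3 -m jog '[[[0,0,1,0,0,0,0],[0,0,1,0,0,0,0],[0,0,1,0,0,0,0],[0,0,1,0,0,0,0],[0,0,0,0,0,0,0]]]'
```

```text
clock: 8.05
position: [0.5917, 0.1336, 0.0885]
tool_rot: [-3.141, -0.0, 0.051]
force: [1.3, 1.8, 2.6]
grip_width: 0.0002
finger_force: 1.1
```

Far left gives: it dipped more than 4 mm at about 2.5 N. I'll raise the tool and look closely at shim_fl.

```bash
python3 -m jog '[[[0,0,-20,0,0,0,0],[-15,-20,-40,0,0,0,0],[-20,-20,-30,0,0,0,0],[-15,-15,-20,0,0,0,0],[0,0,0,0,0,0,0]]]'; python3 -m jog '[[[0,0,0,0,0,0,0],[0,0,0,0,0,0,0]]]';  cat >> h.py <<'E'
def wframe():
    s=bot.observe(); f=bot.grab_frame('wrist')
    T=np.eye(4);T[:3,:3]=Ro.from_euler('xyz',s['tool_rot']).as_matrix();T[:3,3]=s['position']
    W=np.linalg.inv(T@np.array(f['tool_from_camera'])); f['R']=W[:3,:3]; f['t']=W[:3,3]; return f
E
python3 - <<'E'
from h import *
st(); a=wframe(); save(a,'w2.png')
for n in ('shim_fl','corner_fl'): print(n,[(np.round(r['xyz'],3).tolist(),round(r['conf'],2)) for r in bot.spot_point(n,a)[:3]])
for r in bot.trace('shim_fl',a)[:2]: print(round(r['conf'],2),np.round(cv2.boxPoints(rect(a,r['region'],.007)),0).tolist())
E
```

```text
clock: 8.55
position: [0.538, 0.1883, 0.2012]
tool_rot: [-3.14, -0.003, 0.054]
force: [0.7, 0.3, -0.7]
grip_width: -0.0001
finger_force: 0.0
clock: 8.75
position: [0.5391, 0.185, 0.1978]
tool_rot: [3.141, 0.001, 0.05]
force: [0.4, -0.4, -0.5]
grip_width: -0.0001
finger_force: 0.0
t 8.75 p [0.5391 0.185  0.1978] rpy [3.141e+00 1.000e-03 5.000e-02] F [ 0.4 -0.4 -0.5] w -0.0001
shim_fl [([0.475, -0.034, 0.024], 0.71), ([0.585, 0.202, -0.0], 0.68)]
corner_fl [([0.593, 0.132, 0.017], 0.92)]
0.61 [[568.0, 213.0], [571.0, 162.0], [602.0, 163.0], [600.0, 214.0]]
0.53 [[442.0, 144.0], [450.0, -69.0], [619.0, -62.0], [611.0, 150.0]]
```

View pics/w2.png

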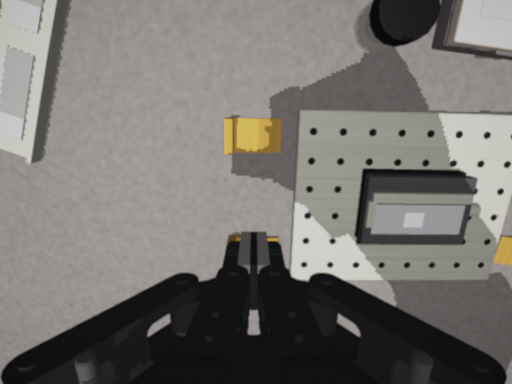

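The wrist view shows shim_fl at px (224–281, 118–153) with its tab on the left. It is parallel to the tool/plate axes to within about 0.02 rad. I'll go outside it and lower.

```bash
python3 -m jog '[[[20,-35,15,0,0,0,0],[28,-40,20,0,0,0,0],[0,0,0,0,0,0,0],[0,0,0,0,0,0,0]]]'; python3 -c "
from h import *
st();print(np.round(tool([.5835,.262,.080])[1],1))"
```

```text
clock: 9.35
position: [0.5813, 0.2612, 0.1631]
tool_rot: [3.141, 0.002, 0.051]
force: [-0.8, -0.5, -0.2]
grip_width: -0.0
finger_force: 0.0
t 9.35 p [0.5813 0.2612 0.1631] rpy [3.141e+00 2.000e-03 5.100e-02] F [-0.8 -0.5 -0.2] w -0.0
[ 2.3 -0.7 83.1]
```

```bash
python3 -m jog '[[[2,0,40,0,0,0,0],[0,0,35,0,0,0,0],[0,0,8,0,0,0,0],[0,0,0,0,0,0,0],[0,0,0,0,0,0,0]]]'; python3 -c "
from h import *
st(); a=wframe(); b=bot.grab_frame('top');c=bot.grab_frame('scene')
cv2.imwrite('pics/m1.png',np.hstack([cv2.resize(a['img'][:,:,::-1],(400,300)),cv2.resize(b['img'][140:260,90:250,::-1],(400,300),interpolation=2)]))
for f in (a,b,c): print([(np.round(r['xyz'],3).tolist(),round(r['conf'],2)) for r in bot.spot_point('shim_fl',f)[:2]])
"
```

```text
clock: 9.85
position: [0.5844, 0.261, 0.0833]
tool_rot: [-3.141, -0.002, 0.05]
force: [-0.1, -0.1, 0.8]
grip_width: 0.0
finger_force: 0.0
t 9.85 p [0.5844 0.261  0.0833] rpy [-3.141e+00 -2.000e-03  5.000e-02] F [-0.1 -0.1  0.8] w 0.0
[([0.587, 0.204, 0.004], 0.64), ([0.592, 0.13, 0.015], 0.41)]
[([0.59, 0.208, 0.001], 0.98)]
[([0.583, 0.204, 0.003], 0.98), ([0.376, 0.008, 0.002], 0.32)]
```

View pics/m1.png

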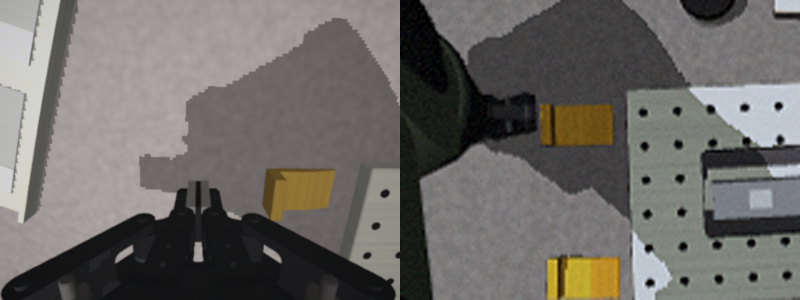

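```bash
python3 - <<'E'
from h import *
s=st(); b=bot.grab_frame('top'); a=wframe()
R=Ro.from_euler('xyz',s['tool_rot']).as_matrix(); p=np.array(s['position'])
pts=np.array([p+R@[0,0,z] for z in (0,.04,.0726)]+[[.586+dx,y,.022] for y in (.205,.2135) for dx in (-.015,.015)])
for f in (b,a):
    print(np.round(cv2.projectPoints(pts,cv2.Rodrigues(np.array(f['R']))[0],np.array(f['t']),np.array(f['intrinsics']),np.array([f['k1'],0,0,0.]))[0].reshape(-1,2),1).tolist())
o=b['img'][165:205,130:180,::-1].copy(); w=a['img'][190:300,220:440,::-1]
cv2.imwrite('pics/m2.png',np.hstack([cv2.resize(o,(375,300),interpolation=0),cv2.resize(w,(400,300))]))
E
```

```text
t 10.15 p [0.5839 0.2613 0.0825] rpy [-3.141e+00 -1.000e-03  5.100e-02] F [ 0.6 -0.   0.6] w -0.0004
[[109.5, 188.0], [116.0, 190.0], [120.9, 191.5], [150.2, 197.7], [150.2, 181.4], [145.5, 197.7], [145.5, 181.4]]
[[251.8, 353.1], [252.3, 279.0], [252.5, 244.8], [359.7, 282.8], [369.5, 229.5], [343.5, 282.2], [352.3, 228.8]]
```

View pics/m2.png

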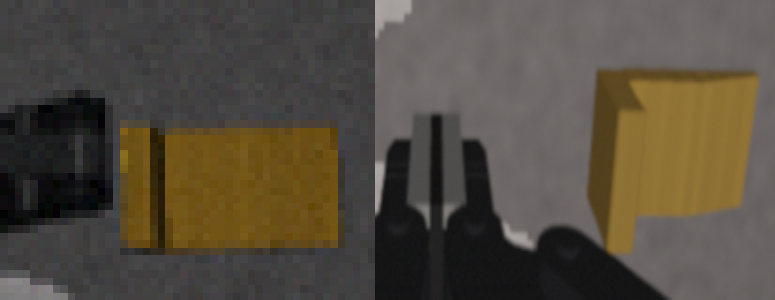

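The projections agree: the outer face is at y≈0.2125 and the centre at x≈0.586, so the finger is lined up. Pushing.

```bash
python3 -m jog '[[[0,10,2,0,0,0,0],[0,10,0,0,0,0,0],[0,8,0,0,0,0,0],[0,5,0,0,0,0,0],[0,5,0,0,0,0,0]]]';python3 -m jog '[[[0,5,0,0,0,0,0],[0,6,0,0,0,0,0],[0,6,0,0,0,0,0],[0,6,0,0,0,0,0],[0,0,0,0,0,0,0]]]'; python3 -c "
from h import *
b=bot.grab_frame('top'); a=bot.grab_frame('wrist')
o=b['img'][165:225,130:210,::-1].copy(); w=a['img'][150:300,200:420,::-1]
cv2.imwrite('pics/m3.png',np.hstack([cv2.resize(o,(400,300),interpolation=0),cv2.resize(w,(400,300))]))"
```

```text
clock: 10.75
position: [0.5856, 0.2225, 0.0797]
tool_rot: [-3.141, 0.0, 0.05]
force: [0.6, 0.8, -1.1]
grip_width: 0.0001
finger_force: 0.2
clock: 11.25
position: [0.5869, 0.1991, 0.0796]
tool_rot: [3.141, 0.0, 0.05]
force: [0.2, -0.3, -0.0]
grip_width: 0.0003
finger_force: 0.0
```

View pics/m3.png

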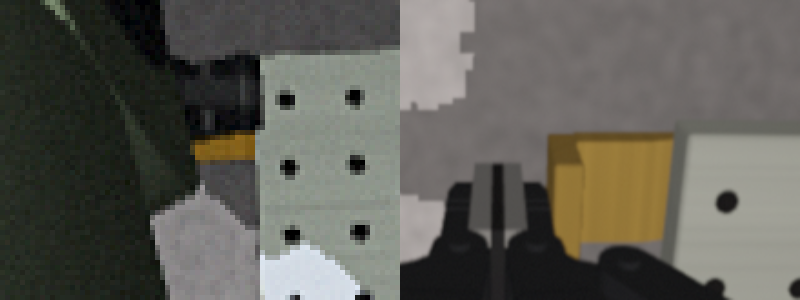

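The shim is square, its nose is going under the plate edge (wrist crop, x≈675), and the tab is against the finger. Continuing.

```bash
python3 -m jog '[[[0,6,0,0,0,0,0],[0,6,0,0,0,0,0],[0,5,0,0,0,0,0],[0,4,0,0,0,0,0],[0,0,0,0,0,0,0]]]';python3 -m jog '[[[0,2,0,0,0,0,0],[0,1,0,0,0,0,0],[0,0,0,0,0,0,0]]]'; python3 -c "
from h import *
a=bot.grab_frame('wrist')
w=a['img'][150:300,200:420,::-1]
cv2.imwrite('pics/m4.png',cv2.resize(w,(600,410)))"
```

```text
clock: 11.85
position: [0.5879, 0.1783, 0.0796]
tool_rot: [3.141, 0.0, 0.05]
force: [1.1, 0.0, 0.2]
grip_width: 0.0
finger_force: 0.0
clock: 12.15
position: [0.5879, 0.1762, 0.0796]
tool_rot: [-3.142, 0.0, 0.051]
force: [0.2, -0.3, 0.2]
grip_width: 0.0006
finger_force: 0.0
```

View pics/m4.png

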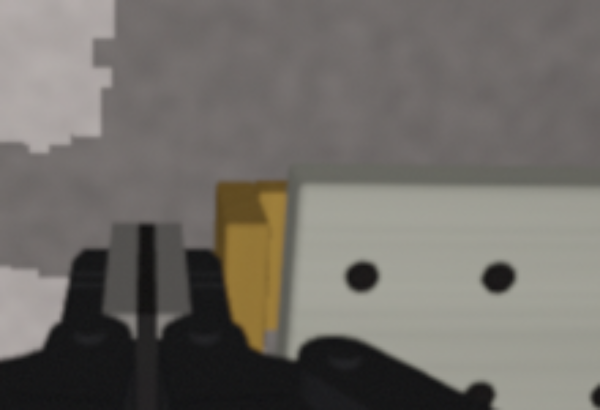

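Roughly 4 mm of gap remains between the tab's inner edge (px 268) and the plate's top edge (px 292). I'll advance finely.

```bash
python3 -m jog '[[[0,1.5,0,0,0,0,0],[0,1,0,0,0,0,0],[0,0.5,0,0,0,0,0],[0,0,0,0,0,0,0]]]';python3 -m jog '[[[0,0.5,0,0,0,0,0],[0,0,0,0,0,0,0]]]';python3 -m jog '[[[0,0.5,0,0,0,0,0],[0,0,0,0,0,0,0]]]'
```

```text
clock: 12.6
position: [0.5881, 0.1732, 0.0796]
tool_rot: [3.142, 0.0, 0.051]
force: [-0.6, -0.3, -0.3]
grip_width: -0.0001
finger_force: 0.0
clock: 12.8
position: [0.5881, 0.1727, 0.0796]
tool_rot: [-3.142, -0.0, 0.051]
force: [-0.1, -0.1, -0.1]
grip_width: 0.0003
finger_force: 0.1
clock: 13.0
position: [0.5881, 0.1722, 0.0796]
tool_rot: [-3.142, 0.0, 0.051]
force: [-0.0, 1.0, 0.2]
grip_width: 0.0001
finger_force: 0.1
```

```bash
python3 -m jog '[[[0,0.5,0,0,0,0,0],[0,0,0,0,0,0,0]]]' | sed -n 2,4p;python3 -m jog '[[[0,0.5,0,0,0,0,0],[0,0,0,0,0,0,0]]]'| sed -n 2,4p; python3 -c "
from h import *
st();a=bot.grab_frame('wrist')
w=a['img'][150:300,200:420,::-1]
cv2.imwrite('pics/m5.png',cv2.resize(w,(600,410)))"
```

```text
position: [0.5882, 0.1718, 0.0796]
tool_rot: [-3.141, -0.0, 0.051]
force: [0.1, 1.3, -0.9]
position: [0.5882, 0.1716, 0.0797]
tool_rot: [-3.141, -0.0, 0.051]
force: [1.2, 1.8, -0.1]
t 13.4 p [0.5882 0.1716 0.0797] rpy [-3.141 -0.     0.051] F [ 1.2  1.8 -0.1] w -0.0001
```

View pics/m5.png

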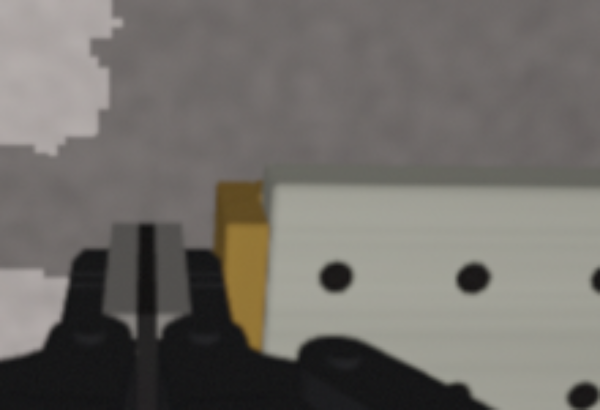

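The tab now appears to meet the edge (px 268–272). One more small nudge to feel for contact.

```bash
python3 -m jog '[[[0,0.5,0,0,0,0,0],[0,0,0,0,0,0,0]]]' | sed -n 2,4p;python3 -m jog '[[[0,0,0,0,0,0,0]]]'| sed -n 2,4p
```

```text
position: [0.5882, 0.1714, 0.0797]
tool_rot: [-3.141, -0.0, 0.051]
force: [0.3, 4.6, -0.6]
position: [0.5882, 0.1714, 0.0796]
tool_rot: [-3.141, -0.0, 0.051]
force: [0.2, 6.0, -0.0]
```

Firm contact (about 5 N, no motion). Back off, lift, and press the corner.

```bash
python3 -m jog '[[[0,-12,0,0,0,0,0],[0,-6,-8,0,0,0,0],[0,0,-18,0,0,0,0],[0,0,0,0,0,0,0],[0,25,0,0,0,0,0]]]' | sed -n 2,4p;python3 -m jog '[[[0,25,0,0,0,0,0],[0,7,0,0,0,0,0],[0,0,5,0,0,0,0],[0,0,4,0,0,0,0],[0,0,0,0,0,0,0]]]'| sed -n 2,4p
```

```text
position: [0.5883, 0.1674, 0.1063]
tool_rot: [-3.139, -0.001, 0.055]
force: [0.6, 0.5, -0.3]
position: [0.5897, 0.1331, 0.0958]
tool_rot: [-3.141, 0.001, 0.052]
force: [0.3, 0.1, 0.1]
```

```bash
python3 -m jog '[[[0,0,1,0,0,0,0],[0,0,1,0,0,0,0],[0,0,1,0,0,0,0],[0,0,0.5,0,0,0,0],[0,0,0,0,0,0,0]]]' | sed -n 2,4p;python3 -m jog '[[[0,0,0.5,0,0,0,0],[0,0,0,0,0,0,0]]]'| sed -n 2,4p
```

```text
position: [0.5902, 0.132, 0.0931]
tool_rot: [-3.141, -0.0, 0.051]
force: [-0.1, 0.2, 0.7]
position: [0.5903, 0.1319, 0.0927]
tool_rot: [-3.141, -0.0, 0.051]
force: [-0.2, 1.0, 2.4]
```

```bash
python3 -m jog '[[[0,0,0.5,0,0,0,0],[0,0,0.5,0,0,0,0],[0,0,0,0,0,0,0]]]'| sed -n 2,4p; python3 -m jog '[[[0,0,0.4,0,0,0,0],[0,0,0,0,0,0,0],[0,0,0,0,0,0,0]]]'| sed -n 2,4p
```

```text
position: [0.5903, 0.1319, 0.0926]
tool_rot: [-3.141, -0.0, 0.051]
force: [-5.1, 0.4, 19.3]
position: [0.5903, 0.132, 0.0925]
tool_rot: [-3.141, -0.001, 0.051]
force: [-7.8, 0.2, 26.7]
```

It holds firm at 27 N. Lift clear and check.

```bash
python3 -m jog '[[[0,0,0,0,0,0,0],[0,0,0,0,0,0,0],[0,0,-10,0,0,0,0],[0,0,-40,0,0,0,0],[-20,0,-40,0,0,0,0]]]'| sed -n 2,4p; python3 -m jog '[[[-40,0,-30,0,0,0,0],[-40,0,0,0,0,0,0],[0,0,0,0,0,0,0],[0,0,0,0,0,0,0]]]'| sed -n 2,4p; python3 -c "
from h import *
st();a=bot.grab_frame('wrist');c=bot.grab_frame('scene')
cv2.imwrite('pics/fin.png',np.hstack([cv2.resize(a['img'][:,:,::-1],(400,300)),cv2.resize(c['img'][140:275,170:400,::-1],(400,300))]))
for n in ('plate','corner_nr','corner_fr','shim_nl','shim_nr','shim_fl','shim_fr'): print(n,[(np.round(r['xyz'],3).tolist(),round(r['conf'],2)) for r in bot.spot_point(n,c)[:1]])"
```

```text
position: [0.571, 0.1305, 0.1819]
tool_rot: [3.141, 0.0, 0.05]
force: [0.2, -0.3, 0.4]
position: [0.4903, 0.1268, 0.2119]
tool_rot: [-3.141, -0.001, 0.051]
force: [0.8, 0.2, 0.3]
t 16.95 p [0.4903 0.1268 0.2119] rpy [-3.141e+00 -1.000e-03  5.100e-02] F [0.8 0.2 0.3] w -0.0002
plate [([0.54, 0.049, 0.006], 0.68)]
corner_nr [([0.478, -0.029, 0.02], 0.69)]
corner_fr [([0.595, -0.032, 0.022], 0.96)]
shim_nl [([0.473, 0.198, -0.001], 0.62)]
shim_nr [([0.484, -0.112, 0.003], 0.51)]
shim_fl [([0.47, 0.122, 0.02], 0.5)]
shim_fr [([0.594, -0.106, -0.002], 0.83)]
```

View pics/fin.png

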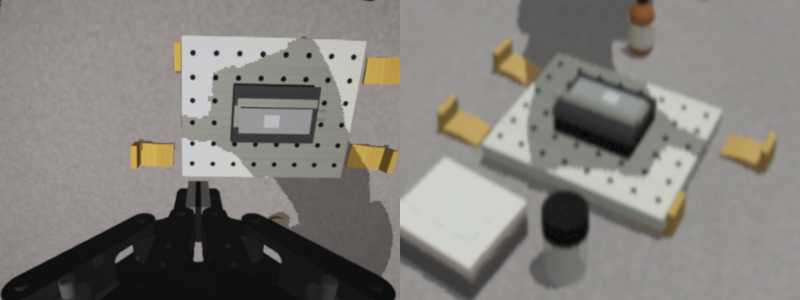

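The shim's tab sits against the far-left edge (wrist px (178,55), scene px (675,210)). Everything else is where it was.

```bash
python3 -c "
from workcell import bot
print(bot.job_done())"
```

```text
the job is handed in; nothing more can be done
None
```

The far left corner was the one that gave; its shim is now pushed in until the tab meets the plate's edge, the corner held firm at 27 N on the final press, and the job was handed in at about 17 s.

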